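# Hang the scrap pail from the grooved bar of the hanging rack

## Task

Take the steel S-hook off the hook tree, hook it over the bar of the wooden rack between the two posts, and slide it gently along the bar until it drops fully into the single groove; it has to hang there by itself before it is loaded. Then pick up the green scrap pail and hang it by its arched bail in the lower curl of that hook, so that it hangs free and level. Do not bear down on the bar, leave the brass hook on the tree and the paint jars and the tape where they stand, and keep the pail upright.

Things in the scene. Friction and masses are not known exactly. Their poses are not given: they have to be found in the camera images.
- rack: Fixed dark wooden hanging rack, 312 mm high. Origin: on the table midway between its two posts; z up, y along the bar, -x the robot's side. Posts 26 x 22 mm at y = +/-130 mm; feet 130 mm long (x); stretcher between the posts up to 54 mm high. A pale round bar, 18 mm thick, 330 mm long, runs along y through the posts: axis x = 0, z = 290 mm, top surface z = 299 mm.
- bar_line (a point): Point of the rack on the bar's axis midway between the posts (rack y = 0). The bar is clamped by two brass thumbscrews and stays put, but may have been clamped up to 35 mm to either side, so its groove lies anywhere from rack y = -35 to +35 mm; that shift is not in the readings: look for it or feel for it. Bar and hook are stiff: a tenth of a millimetre changes the force by newtons.
- bar_top (a point): Point on the bar's upper surface midway between the posts, 299 mm high. The one groove runs round the bar, darker than the bar: 4 mm deep (bottom 295 mm high), 9.6 mm wide at the bottom, 12.4 mm at the surface, sides steep. A hook slid along under light pressure loses its support there and can sink 4 mm.
- steel_hook: Grey steel S-hook of 8 mm round wire, 126 mm tall, 90 g, in its own x-z plane; hangs at the start on either arm of the hook tree. Origin: inside top of the upper curl, the point that rests on a bar (crown top 8 mm higher); z up, +x (away from the robot) the side of the open end. Upper curl 28 mm wide inside, 44 mm outside, open downward.
- hook_grip (a point): Middle of the steel hook's upper curl, 17 mm below its origin. Front leg: x = -18 mm, straight from z = -14 to -32 mm (hook frame). Free rear leg: x = +18 mm, straight from z = -14 to -24, round end at z = -28. Can be held here from above with one finger in front and one behind (44 mm across), astride the bar.
- hook_mouth (a point): Middle of the way into the steel hook's upper curl: x = +7, z = -38 mm in its frame, between the rear leg's end and the shank, which slants straight from (x -17, z -38) down to (x +15, z -86) mm. The opening is about 26 mm wide; a bar comes in from the rear below the leg's end, then goes up and forward into the curl.
- hook_seat (a point): Where the centre of the bail's wire rests in the steel hook's lower curl: x = 0, z = -106.5 mm in the hook's frame. The curl is 28 mm wide inside and opens upward; lowest inside point z = -110 mm; its tip stands in front at x = -20 mm, top at z = -90 mm; the slanting shank is behind.
- brass_hook: Yellow brass S-hook of the same shape and frame as the steel one, hanging on the other arm of the hook tree; a bystander.
- hook_tree: Fixed stand: round foot of 96 mm diameter, slim post, horizontal cross arm of 10 mm diameter along its y with its axis 150 mm high, reaching to y = +/-72 mm, a black ball (17 mm) at each end. Origin: under the post on the table. The hooks hang on the arm at y = about +42 and -42 mm, open end to +x.
- pail: Loose green steel pail, an open box 108 mm long (x), 58 mm wide (y), 62 mm high, walls 3 mm, white shell flakes stuck to its floor, 0.14 to 0.28 kg. Origin: centre of its underside, z up, -x end nearer the robot. Its bail is a rigid arch of 7 mm steel wire in the y-z plane at x = 0: legs at y = +/-31.5 mm, upright to z = 92 mm, then a half circle.
- bail_top (a point): Centre of the wire at the top of the pail's bail: x = 0, y = 0, 123.5 mm above the pail's underside.
- pail_grip (a point): Point inside the pail near its front end, x = -36, y = 0, z = 48 mm in the pail's frame, where it can be held across its 58 mm width, clear of the bail. A gripper leaning back toward the robot by 25 to 40 degrees here stays clear of the bar, posts and hook while the bail is hung.
- pigment_1: Red paint jar, 44 mm diameter, 59 mm high, origin at the centre of its underside; a loose bystander.
- pigment_3: Yellow paint jar, 44 mm diameter, 71 mm high, origin at the centre of its underside; a loose bystander.
- pigment_4: Green paint jar, 48 mm diameter, 59 mm high, origin at the centre of its underside; a loose bystander.
- pigment_5: Black paint jar, 44 mm diameter, 65 mm high, origin at the centre of its underside; a loose bystander.
- tape_roll: Roll of paper tape lying flat, 93 mm diameter, 24 mm high, origin at the centre of its underside; a loose bystander.

How it is judged:
On the way:
1. The steel hook hangs by itself in the bar's groove, let go by the gripper, the pail not yet on it (z of steel_hook in the frame of rack between 0.288 and 0.2972 m and x of steel_hook in the frame of rack between -0.008 and 0.008 m and angle between steel_hook's own z axis and vertical below 0.25 rad and contact force between steel_hook and rack above 0.3 N and contact force between steel_hook and the fingers below 0.05 N and linear speed of steel_hook below 0.05 m/s and contact force between steel_hook and pail below 0.05 N), for 0.2 s.
At the end, for the whole second after the job is handed in: The steel hook hangs upright (within 14 degrees) at the bottom of the bar's groove (within 2 mm), and the pail hangs from its lower curl: bail top within 12 mm of the hook's seat, clear of table and rack, level within 10 degrees, almost at rest (z of steel_hook in the frame of rack between 0.288 and 0.2972 m and x of steel_hook in the frame of rack between -0.008 and 0.008 m and angle between steel_hook's own z axis and vertical below 0.25 rad and contact force between steel_hook and rack above 0.3 N and distance between bail_top and hook_seat below 0.012 m and contact force between pail and steel_hook above 0.5 N and height (world z) of pail above 0.04 m and angle between pail's own z axis and vertical below 0.17 rad and linear speed of pail below 0.04 m/s and angular speed of pail below 0.5 rad/s and contact force between pail and rack below 0.05 N); the robot touches nothing.
It fails at once if The steel hook is pressed on the rack with more than 20 N (contact force between steel_hook and rack above 20 N).
It fails at once if The pail is pressed on the rack with more than 10 N (contact force between pail and rack above 10 N).
It fails at once if The pail is tipped by more than 35 degrees (angle between pail's own z axis and vertical above 0.61 rad).
It fails at once if The brass hook is moved from its place by more than 30 mm (distance of brass_hook from where it was at the start of the episode above 0.03 m).
It fails at once if A paint jar or the tape roll is shifted by more than 20 mm (distance of any of pigment_1, pigment_3, pigment_4, pigment_5, tape_roll from where it was at the start of the episode above 0.02 m).
It also fails if it takes over 70 s, if anything falls off the work surface, if the arm or the gripper's body presses on something with over 40 N, if the wrist force passes 120 N, or if a joint passes its speed limit or range.

## Robot

A 6-joint arm with a two-finger parallel gripper is mounted at the origin on a cart in front of the work surface, level with it; the furniture and walls round the work are solid. World frame = base frame: x ahead of the robot, y to its left, z up, the work surface at z = 0. Lengths are in m, angles in rad, forces in N, time in s.
With the tool pointing down it reaches from about 0.35 to 0.775 m from the base axis. Payload 5.5 kg.
Tool frame: the origin (TCP) lies midway between the tips of the shut fingers; the grasp point (between the pads) lies 19 mm behind it; z points along the fingers, y is the line along which they close (so a half turn about z gives the same grasp; the last joint's range is limited). The gripper opens to 85 mm and grips with 20 to 120 N. Pads are 22 mm wide; open, the fingers measure 114 mm over their backs; the gripper's body (76 mm by 85 mm) begins 54 mm behind the grasp point. The pads swing forward as they close: fully open they stand 13 mm farther back than shut.
Start: joints at [1.185, 0.313, 0.046, 1.304, 0, 1.431], TCP at [0.14, 0.558, 0.231] pointing down, gripper open.
Joint ranges: [-2.76, 2.76], [-0.86, 1.69], [-1.03, 1.26], [-2.2, 2.34], [-1.47, 1.5], [-3.14, 3.14]. Speed limits (rad/s): [2.57, 2.57, 3.14, 3.14, 3.14, 3.14].

## Interface

Orientations are given as a unit quaternion [w, x, y, z].
In Python, from workcell import env gives the robot as it stands.
- The arm moves only by the tool move_arm, never from a script. Its argument "targets" is a list of rows, each a list of 3 entries, a list of its own where there are three numbers: the shift along the tool's x, y, z in mm, then the turn, a rotation vector about the tool's x, y, z in units of 10 degrees (1.0 is 10 degrees), then the closure, from -1 (fully open) to 1 (shut). In form: [[[dx, dy, dz], [ax, ay, az], gripper], ...]. A call has 1 to 5 rows; each row is the pose to reach, as a shift and turn from the pose commanded when the call began, along the tool's axes at that moment; what a row does not reach only later rows make up. A row lasts 1/8 s, in which the tool goes at most 62.5 mm and 10.7 degrees, less where a joint would pass 70% of its speed; a pose out of reach is approached as far as the arm can. A call with a gripper value outside its range is refused whole. The fingers move at their own pace and stop on an object; "squeeze" is the grip in N (left out, the last holds). Time passes only in rows, so rows that repeat a pose let the fingers close. It gives the time, the measured TCP pose, the force, the opening and the grip force at its end, in the units of the state.
- env.get_state(): the state, without advancing time (a new reading comes with each control period).
- env.read_camera(name): name is "side" or "top" or "wrist"; returns a dict with "pixels" (420x560x3 uint8, red, green, blue), "fovy" (degrees; the focal length in pixels is half the picture's height over the tangent of half this angle, whatever the lens; pixels are square), "cx", "cy" (the principal point, pixels), "extrinsics" (4x4, takes a point from world to camera coordinates); the wrist camera has in their place "mount" (4x4, takes a point from camera to tool coordinates, whose origin is the TCP and whose axes are the flange's). Camera axes: x right, y up, looking along -z (the intrinsics and any distortion apply to the point x, -y, -z); pixel columns grow to the right and rows downward; lengths in m; the calibration is good to about 2 mm. The wrist camera is an equidistant fisheye: a pixel r from the principal point sees the ray r / f radians off the axis. A picture is of the moment at which its call begins: read the wrist's pose just before it. There is no depth.
- env.hand_in(): hands the job in; it is judged then, once.
Trained networks look in a picture, given as the dict that the camera call returned (one of the last four; its "shot" number tells which), for a name from the list of things; names that differ only in an ending like _2 or _b are one class to them, and where a whole thing is asked for, a point or a joint stands for the part that bears it (a point fixed in the world has none). Each returns a list of dicts, best first, with "confidence" (0 to 1); they miss things now and then, are a little off and sometimes report something else, mostly with a low value. They report only what shows in the picture. A call takes as long as a camera call.
- env.spot_in(thing, picture): "centre" ([x, y, z] in m, in world coordinates, good to about 4 mm: the middle of the surface that is visible of it).
- env.regions_of(thing, picture): "mask" (420x560 bool, what is visible of it).
- env.landmark_of(thing, picture): "centre" ([x, y, z] in m, in world coordinates, good to about 4 mm: a listed point, or the origin of a listed thing).
The state is a dict: "clock": time; "joint_pos": joint angles; "qvel": joint speeds; "tau": joint torques, N m; "tcp_pos": TCP position; "orientation": TCP orientation; "wrist_force": force on the tool from outside, world axes, zero at the start; "ft_torque": the same for the moment, N m; "finger_gap": finger opening in m; "grip_force": force on a finger pad.
Only numpy, scipy, OpenCV 4.12 (cv2) and the standard library are available. Lean on these libraries where they do the work, as an engineer would, in place of code of your own. Each camera call takes 0.05 s, during which the arm holds its last target. There are 200 camera calls.

## Working session

There is one attempt and no reset: what is moved stays moved. The work goes in short steps, Python scripts to look and compute and a tool call to move; the robot and the scene stay as the last step left them, time stands still between calls to the robot, and variables do not carry over. Pictures are saved under pics/ and viewed, at most 10 in all, crops included, and the job is handed in when it is done.

Besides the shell and the picture viewer there is one more tool, called as name([rows], argument=value, ...), one row to a line, values as JSON. move_arm: Moves the arm, as the interface text tells. Its arguments: {"type":"object","properties":{"targets":{"type":"array","items":{"type":"array"}},"squeeze":{"type":"number"}},"required":["targets"]}

```bash
mkdir -p pics; ls
cat > h.py <<'E'
import numpy as np, cv2
from workcell import env
from scipy.spatial.transform import Rotation as R
def q2R(q): return R.from_quat([q[1],q[2],q[3],q[0]]).as_matrix()
def save(p,n): cv2.imwrite('pics/%s.png'%n, cv2.cvtColor(p['pixels'],cv2.COLOR_RGB2BGR))
def proj(p,X):
    X=np.atleast_2d(X); c=(p['extrinsics']@np.c_[X,np.ones(len(X))].T).T
    f=210/np.tan(np.radians(p['fovy'])/2)
    return np.c_[p['cx']+f*c[:,0]/-c[:,2], p['cy']-f*c[:,1]/-c[:,2]]
def delta(pos,Rt):
    """shift (mm) and turn (10deg) from present pose"""
    s=env.get_state(); Rc=q2R(s['orientation'])
    return (Rc.T@(np.array(pos)-s['tcp_pos'])*1e3).round(1), (np.degrees(R.from_matrix(Rc.T@Rt).as_rotvec())/10).round(3)
E
python3 - <<'E'
from h import *
s=env.get_state(); print({k:np.round(v,3) for k,v in s.items()}); print(q2R(s['orientation']).round(3))
for cam in ['side','top']:
    p=env.read_camera(cam); save(p,cam+'0')
    print(cam,p['fovy'],p['cx'],p['cy'],p['extrinsics'].round(3).tolist())
    for t in ['rack','bar_line','bar_top','steel_hook','hook_grip','brass_hook','hook_tree','pail','bail_top','pail_grip','pigment_1','pigment_3','pigment_4','pigment_5','tape_roll']:
        r=env.landmark_of(t,p); print(t,[(np.round(d['centre'],3).tolist(),round(d['confidence'],2)) for d in r[:2]])
E
```

```text
pics
{'clock': np.float64(0.0), 'joint_pos': array([1.185, 0.314, 0.045, 1.304, 0.   , 1.431]), 'qvel': array([ 0.001,  0.001, -0.001, -0.   ,  0.001, -0.002]), 'tau': array([ 2.0000e-03, -4.8063e+01,  2.9853e+01,  1.9000e-02,  0.0000e+00,
        0.0000e+00]), 'tcp_pos': array([0.14 , 0.557, 0.23 ]), 'orientation': array([-0.   ,  0.123,  0.992, -0.001]), 'wrist_force': array([ 0.016, -0.703,  0.539]), 'ft_torque': array([-0.011,  0.025, -0.008]), 'grip_force': np.float64(0.0), 'finger_gap': np.float64(0.085)}
[[-0.97   0.243 -0.001]
 [ 0.243  0.97  -0.002]
 [ 0.    -0.002 -1.   ]]
side 46.47173659083027 278.4471499449712 204.91958239359903 [[-0.901, 0.434, 0.01, 0.559], [-0.269, -0.577, 0.771, 0.001], [0.34, 0.692, 0.636, -1.77], [0.0, 0.0, 0.0, 1.0]]
rack []
bar_line []
bar_top [([0.567, -0.272, 0.298], 0.77), ([0.588, 0.197, 0.0], 0.31)]
steel_hook [([0.465, 0.39, 0.156], 0.75), ([0.584, 0.196, 0.0], 0.35)]
hook_grip [([0.464, 0.385, 0.137], 0.72)]
brass_hook [([0.468, 0.301, 0.156], 0.5)]
hook_tree []
pail [([0.476, 0.138, 0.002], 0.57)]
bail_top [([0.472, 0.136, 0.126], 0.88)]

[... 717 characters left out ...]
6, 0.386, 0.155], 0.6)]
hook_grip [([0.465, 0.389, 0.14], 0.62)]
brass_hook [([0.464, 0.302, 0.154], 0.5), ([0.436, 0.131, 0.047], 0.25)]
hook_tree [([0.466, 0.338, 0.004], 0.82)]
pail [([0.477, 0.14, 0.001], 0.72), ([0.436, 0.134, 0.05], 0.45)]
bail_top [([0.474, 0.141, 0.122], 0.68), ([0.463, 0.384, 0.052], 0.66)]
pail_grip [([0.438, 0.133, 0.046], 0.85)]
pigment_1 [([0.604, 0.136, -0.001], 0.68), ([0.702, -0.18, -0.004], 0.64)]
pigment_3 [([0.604, 0.136, -0.001], 0.68), ([0.702, -0.18, -0.004], 0.64)]
pigment_4 [([0.604, 0.136, -0.001], 0.68), ([0.702, -0.18, -0.004], 0.64)]
pigment_5 [([0.604, 0.136, -0.001], 0.68), ([0.702, -0.18, -0.004], 0.64)]
tape_roll [([0.449, -0.434, 0.0], 0.74)]
```

View pics/side0.png

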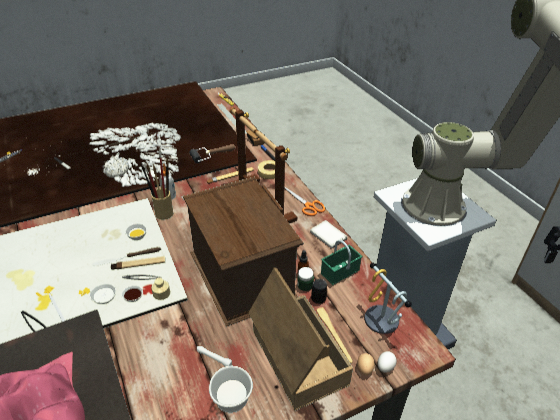

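View pics/top0.png

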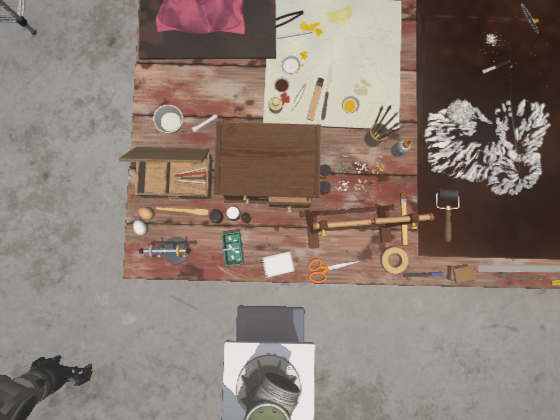

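Steel hook hangs on the outer arm (around px 150,248 top), brass on the inner one. The rack is at px 313–433, slightly yawed. I'll move over the hook now.

move_arm([
  [[-350, -85, -50], [0, 0, 7.6], -1],
  [[-350, -85, -50], [0, 0, 7.6], -1],
  [[-350, -85, -50], [0, 0, 7.6], -1],
  [[-350, -85, -50], [0, 0, 7.6], -1],
  [[-350, -85, -50], [0, 0, 7.6], -1],
], squeeze=30)

```text
clock: 2.22
tcp_pos: [0.4156, 0.4126, 0.2748]
orientation: [0.0, 0.56, 0.828, 0.0]
wrist_force: [-0.1, 0.6, 0.4]
finger_gap: 0.0855
grip_force: 0.0
```

Run:
```python
from h import *
Rt=np.array([[0,1,0],[1,0,0],[0,0,-1.]])
print(delta([.44,.388,.28],Rt))
```

```text
(array([-31.9,  13.5,  -5.2]), array([ 0.003, -0.003,  2.185]))
```

move_arm([
  [[-32, 13, -5], [0, 0, 2.185], -1],
  [[-32, 13, -5], [0, 0, 2.185], -1],
  [[-32, 13, -5], [0, 0, 2.185], -1],
  [[-32, 13, -5], [0, 0, 2.185], -1],
])

```text
clock: 2.72
tcp_pos: [0.4377, 0.3892, 0.2792]
orientation: [-0.0, 0.704, 0.711, -0.0]
wrist_force: [-0.5, -0.2, -0.2]
finger_gap: 0.0852
grip_force: 0.0
```

```bash
cat >> h.py <<'E'
def wrist():
    s=env.get_state(); p=env.read_camera('wrist')
    T=np.eye(4); T[:3,:3]=q2R(s['orientation']); T[:3,3]=s['tcp_pos']
    p['T']=T@p['mount']; return p
def wf(p): return 210/np.radians(p['fovy']/2) if p['fovy']>100 else 210/np.tan(np.radians(p['fovy']/2))
def wray(p,u,v):
    f=210/np.tan(np.radians(p['fovy'])/2)
    a,b=u-p['cx'],v-p['cy']; r=np.hypot(a,b)+1e-9; th=r/f
    d=np.array([np.sin(th)*a/r,-np.sin(th)*b/r,-np.cos(th)])
    return p['T'][:3,3],p['T'][:3,:3]@d
def onplane(p,u,v,z):
    o,d=wray(p,u,v); return o+d*(z-o[2])/d[2]
def wproj(p,X):
    c=np.linalg.inv(p['T'])@np.r_[X,1]; f=210/np.tan(np.radians(p['fovy'])/2)
    th=np.arctan2(np.hypot(c[0],c[1]),-c[2]); ph=np.arctan2(-c[1],c[0])
    return np.array([p['cx']+f*th*np.cos(ph),p['cy']+f*th*np.sin(ph)])
def wl(p,names):
    for t in names:
        r=env.landmark_of(t,p); print(t,[(np.round(d['centre'],4).tolist(),round(d['confidence'],2)) for d in r[:2]])
E
python3 - <<'E'
from h import *
p=wrist(); save(p,'w1'); print(p['fovy'],p['cx'],p['cy'],p['mount'].round(3).tolist(), env.get_state()['tcp_pos'])
wl(p,['steel_hook','hook_grip','brass_hook','hook_tree'])
E
```

```text
65.70646984690485 277.60497452039147 213.65687979883134 [[-0.0, 0.965, 0.26, 0.066], [1.0, 0.0, 0.0, 0.001], [0.0, 0.26, -0.965, -0.142], [0.0, 0.0, 0.0, 1.0]] [0.43755702 0.38934738 0.2792571 ]
steel_hook [([0.4638, 0.3869, 0.157], 0.65)]
hook_grip [([0.4607, 0.3874, 0.1556], 0.69), ([0.464, 0.384, 0.1379], 0.64)]
brass_hook [([0.4689, 0.2993, 0.1518], 0.9)]
hook_tree [([0.465, 0.3434, -0.0022], 0.6)]
```

View pics/w1.png

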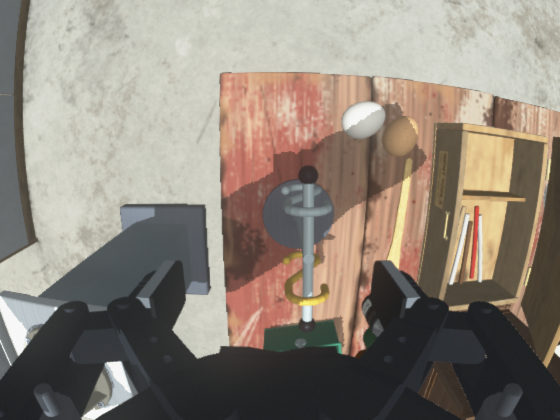

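The tree's ball ends are at px (308,174) and (307,325). The steel hook's crown spans (285..331, 210) and the brass one (286..328, 301).

Run:
```python
from h import *
p=wrist()
for u,v,z in [(308,174,.15),(307,325,.15),(287,210,.148),(331,211,.148),(308,211,.163)]: print(onplane(p,u,v,z).round(4))
pt=env.read_camera('top')
im=pt['pixels'][195:255,295:445]; im=cv2.resize(im,None,fx=5,fy=5,interpolation=cv2.INTER_CUBIC)
cv2.imwrite('pics/rack.png',im[:,:,::-1])
```

```text
[0.4639 0.4173 0.15  ]
[0.4688 0.2673 0.15  ]
[0.4466 0.3852 0.148 ]
[0.4853 0.3847 0.148 ]
[0.4635 0.3884 0.163 ]
```

View pics/rack.png

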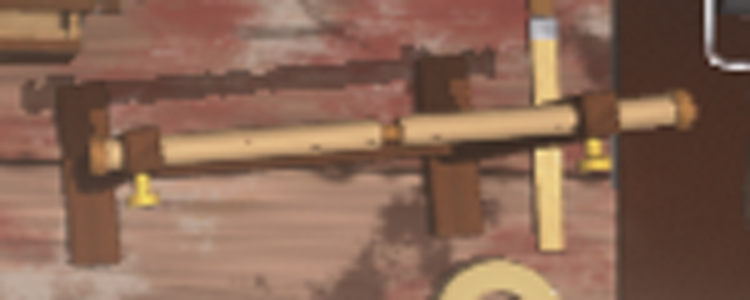

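Run:
```python
from h import *
a=np.radians(1.9); Rt=np.array([[-np.sin(a),np.cos(a),0],[np.cos(a),np.sin(a),0],[0,0,-1.]])
print(delta([.4650,.3865,.117],Rt))
p=env.read_camera('top'); E=np.linalg.inv(p['extrinsics']); f=210/np.tan(np.radians(p['fovy'])/2)
def on(u,v,z):
    d=E[:3,:3]@np.array([(u-p['cx'])/f,-(v-p['cy'])/f,-1]); o=E[:3,3]; return o+d*(z-o[2])/d[2]
A,B,G=on(314.4,226,.29),on(432,217,.29),on(373.2,221.4,.295)
P=[on(295+142/5,195+148/5,.312),on(295+597/5,195+113/5,.312)]
print(A,B,G,P,(P[0]+P[1])/2); 
for a,b in ((A,B),P): d=a-b; print(np.degrees(np.arctan2(-d[0],d[1])),np.linalg.norm(d))
```

```text
(array([ -3. ,  27.2, 162.3]), array([ 0.   , -0.001, -0.148]))
[ 0.54576163 -0.12031686  0.29      ] [ 0.58021838 -0.45801237  0.29      ] [ 0.56286988 -0.28748041  0.295     ] [array([ 0.54906068, -0.14315694,  0.312     ]), array([ 0.57529527, -0.39921356,  0.312     ])] [ 0.56217798 -0.27118525  0.312     ]
5.826009271253691 0.33944885955798515
5.8498962297278 0.2573970569561026
```

move_arm([
  [[-3, 27, 0], [0, 0, -0.15], -1],
  [[-3, 27, 60], [0, 0, -0.15], -1],
  [[-3, 27, 100], [0, 0, -0.15], -1],
  [[-3, 27, 120], [0, 0, -0.15], -1],
  [[-3, 27, 120], [0, 0, -0.15], -1],
])

```text
clock: 3.75
tcp_pos: [0.4638, 0.3854, 0.1574]
orientation: [-0.001, 0.696, 0.719, -0.002]
wrist_force: [-0.3, -0.1, 0.2]
finger_gap: 0.0854
grip_force: 0.0
```

Run:
```python
from h import *
a=np.radians(1.9); Rt=np.array([[-np.sin(a),np.cos(a),0],[np.cos(a),np.sin(a),0],[0,0,-1.]])
p=wrist(); save(p,'w2')
wl(p,['steel_hook','hook_grip'])
print(delta([.4650,.3865,.117],Rt))
for X in [(.465,.3865,.163),(.443,.3865,.138),(.487,.3865,.138)]: print(wproj(p,X).round())
```

```text
steel_hook [([0.4609, 0.3892, 0.1579], 0.67)]
hook_grip [([0.4676, 0.3801, 0.1354], 0.86)]
(array([-0.2, -0.8, 43.7]), array([ 0.011, -0.007, -0.004]))
[278. 273.]
[238. 251.]
[319. 254.]
```

View pics/w2.png

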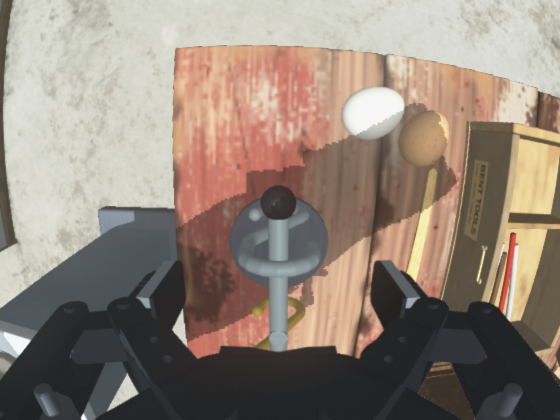

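The hook's crown is centred at px (278,265) between the fingers, so the grasp is aligned. Descend and close.

move_arm([
  [[1, 0, 25], [0, 0, 0], -1],
  [[1, 0, 43], [0, 0, 0], -1],
  [[1, 0, 43], [0, 0, 0], 1],
  [[1, 0, 43], [0, 0, 0], 1],
  [[1, 0, 43], [0, 0, 0], 1],
], squeeze=30)

```text
clock: 4.53
tcp_pos: [0.4657, 0.3878, 0.118]
orientation: [0.0, 0.696, 0.718, 0.001]
wrist_force: [-0.5, -0.0, 3.2]
finger_gap: 0.0424
grip_force: 30.0
```

move_arm([
  [[0, 0, 0], [0, 0, 0], 1],
  [[0, 0, 0], [0, 0, 0], 1],
  [[0, 0, 0], [0, 0, 0], 1],
  [[0, 0, 0], [0, 0, 0], 1],
])

```text
clock: 5.03
tcp_pos: [0.4657, 0.3877, 0.1178]
orientation: [0.0, 0.696, 0.718, 0.001]
wrist_force: [-0.2, -0.3, 5.5]
finger_gap: 0.0425
grip_force: 30.2
```

move_arm([
  [[0, 0, -12], [0, 0, 0], 1],
  [[0, -4, -31], [0, 0, 0], 1],
  [[0, -20, -54], [0, 0, 0], 1],
  [[0, -50, -80], [0, 0, 0], 1],
  [[0, -80, -120], [0, 0, 0], 1],
], squeeze=40)

```text
clock: 5.65
tcp_pos: [0.3838, 0.3839, 0.2365]
orientation: [-0.0, 0.696, 0.718, -0.001]
wrist_force: [0.6, 0.3, -0.7]
finger_gap: 0.0421
grip_force: 40.7
```

Run:
```python
from h import *
s=env.get_state(); print(s['tcp_pos'],s['wrist_force'],s['joint_pos'])
a=np.radians(5.8); Rt=np.array([[-np.sin(a),np.cos(a),0],[np.cos(a),np.sin(a),0],[0,0,-1.]])
print(delta([.47,-.28,.36],Rt))
```

```text
[0.38377518 0.38386562 0.23646066] [ 0.61113274  0.32450151 -0.72594345] [ 6.37590723e-01  2.51105197e-01 -2.53417701e-02  1.29681255e+00
  6.36502417e-06  2.17658178e+00]
(array([-666.4,   64.8, -122.7]), array([-0.012,  0.008, -0.398]))
```

move_arm([
  [[-300, 40, -120], [0, 0, -0.2], 1],
  [[-300, 40, -120], [0, 0, -0.2], 1],
  [[-300, 40, -120], [0, 0, -0.2], 1],
  [[-300, 40, -120], [0, 0, -0.2], 1],
  [[-300, 40, -120], [0, 0, -0.2], 1],
])

```text
clock: 6.28
tcp_pos: [0.4326, 0.0962, 0.3529]
orientation: [0.0, 0.683, 0.731, 0.0]
wrist_force: [1.0, -0.6, -1.4]
finger_gap: 0.042
grip_force: 40.7
```

move_arm([
  [[-310, 22, 0], [0, 0, -0.2], 1],
  [[-310, 22, 0], [0, 0, -0.2], 1],
  [[-310, 22, 0], [0, 0, -0.2], 1],
  [[-310, 22, 0], [0, 0, -0.2], 1],
  [[-310, 22, 0], [0, 0, -0.2], 1],
])

```text
clock: 6.9
tcp_pos: [0.4753, -0.212, 0.3521]
orientation: [0.0, 0.67, 0.742, 0.0]
wrist_force: [1.0, 0.3, -0.5]
finger_gap: 0.0424
grip_force: 40.7
```

Run:
```python
from h import *
s=env.get_state(); print(s['clock'],s['tcp_pos'],s['wrist_force'],s['finger_gap'])
a=np.radians(5.8); Rt=np.array([[-np.sin(a),np.cos(a),0],[np.cos(a),np.sin(a),0],[0,0,-1.]])
print(delta([.463,-.298,.34],Rt))
p=wrist(); save(p,'w3'); wl(p,['bar_line','bar_top','steel_hook','hook_mouth'])
print(wproj(p,(.563,-.288,.299)))
```

```text
6.9 [ 0.4752905  -0.21200411  0.35208286] [ 0.95514881  0.33649893 -0.54028698] 0.042408417372664646
(array([-84.3, -21. ,  12.1]), array([0.005, 0.002, 0.002]))
bar_line [([0.5666, -0.2706, 0.0002], 0.49)]
bar_top []
steel_hook []
hook_mouth [([0.4827, -0.2138, 0.352], 0.55)]
[380.4883365  337.30968032]
```

View pics/w3.png

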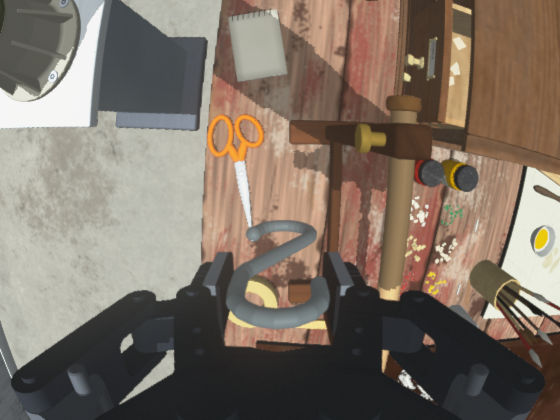

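The bar runs from about px (403,100) to (392,290). The held hook's crown is at (280,318) and its lower curl near (290,232). Next I'll measure the bar line and the hook's tilt in the hand.

Run:
```python
from h import *
im=cv2.cvtColor(cv2.imread('pics/w3.png'),cv2.COLOR_BGR2HSV)
p=wrist()
for r in (170,190,210,230,250,270,285):
    row=im[r,370:440].astype(int); print(r,''.join('%d,'%x for x in row[::2,2]))
T=env.get_state(); Rt=q2R(T['orientation'])
for hx,hz in [(0,8),(22,-20),(-22,-20),(15,-86),(-18,-94),(0,-114),(18,-96)]:
    print(hx,hz,wproj(p,T['tcp_pos']+Rt@np.array([0,hx,-hz-37])/1e3).round())
```

```text
170 103,102,99,105,106,108,109,111,105,88,95,109,119,129,137,143,150,154,154,148,144,136,117,151,86,47,75,84,77,73,74,74,75,77,76,
190 110,160,166,170,150,117,108,121,149,92,105,118,128,135,143,149,153,156,150,144,139,148,180,168,159,165,157,180,178,160,158,155,170,163,164,
210 162,190,188,187,189,183,177,143,91,102,116,126,135,142,147,152,155,151,146,138,148,190,159,175,163,206,180,152,160,160,166,159,158,174,153,
230 184,176,175,196,205,183,132,95,100,116,125,135,142,149,153,155,151,145,138,136,165,170,164,167,159,164,160,159,165,155,159,156,112,72,150,
250 178,176,181,154,130,118,90,102,118,127,136,143,150,153,154,150,145,134,157,169,180,175,196,172,220,173,170,159,160,150,105,72,89,203,225,
270 162,162,167,179,176,97,105,120,129,138,146,150,153,153,148,142,127,159,153,152,125,155,159,164,166,163,154,113,74,123,160,170,170,170,181,
285 166,167,179,171,119,106,120,129,139,146,150,153,154,153,154,158,172,164,175,147,113,102,100,100,96,80,90,161,171,176,197,174,189,197,193,
0 8 [276. 321.]
22 -20 [327. 284.]
-22 -20 [225. 284.]
15 -86 [301. 235.]
-18 -94 [249. 231.]
0 -114 [277. 223.]
18 -96 [304. 230.]
```

Run:
```python
from h import *
p=wrist()
P=np.array([onplane(p,u,v,.29) for u,v in [(401,170),(399.5,190),(397.7,210),(396,230),(394,250),(391.5,270)]])
k=np.polyfit(P[:,1],P[:,0],1); print(P.round(4)); print(k,'yaw',-np.degrees(np.arctan(k[0]))*-1,'x at -.288',np.polyval(k,-.288), np.polyval(k,-.2712))
```

```text
[[ 0.5532 -0.1597  0.29  ]
 [ 0.5545 -0.1732  0.29  ]
 [ 0.5558 -0.1869  0.29  ]
 [ 0.5575 -0.2011  0.29  ]
 [ 0.5592 -0.2158  0.29  ]
 [ 0.5609 -0.2313  0.29  ]]
[-0.10909289  0.53562156] yaw -6.225941201886696 x at -.288 0.5670403081369848 0.5652075475925254
```

```bash
cat >> h.py <<'E'
YAW=6.0
def Rrack(): 
    a=np.radians(YAW); return np.array([[-np.sin(a),np.cos(a),0],[np.cos(a),np.sin(a),0],[0,0,-1.]])
E
python3 - <<'E'
from h import *
print(delta([.4994,-.2848,.328],Rrack()))
E
```

```text
(array([-78.2,  16.1,  23.9]), array([ 0.001, -0.001, -0.007]))
```

move_arm([
  [[-40, -20, 12], [0, 0, -0.01], 1],
  [[-78, -20, 24], [0, 0, -0.01], 1],
  [[-78, 0, 24], [0, 0, -0.01], 1],
  [[-78, 16, 24], [0, 0, -0.01], 1],
  [[-78, 16, 24], [0, 0, -0.01], 1],
], squeeze=40)

```text
clock: 7.88
tcp_pos: [0.5006, -0.2843, 0.3276]
orientation: [0.0, 0.668, 0.744, 0.0]
wrist_force: [0.2, -0.0, -1.2]
finger_gap: 0.0419
grip_force: 40.9
```

Run:
```python
from h import *
s=env.get_state(); print(s['tcp_pos'],s['wrist_force'])
print(delta([.4994,-.2848,.328],Rrack()))
p=env.read_camera('side'); t=env.read_camera('top')
c=np.r_[cv2.resize(p['pixels'][80:200,200:340],None,fx=4,fy=4,interpolation=2)]
cv2.imwrite('pics/s1.png',c[:,:,::-1])
for X in [(.565,-.288,.299),s['tcp_pos']+[0,0,.037]]: print((proj(p,X)-[200,80])*4)
```

```text
[ 0.50057265 -0.28432119  0.32761109] [ 0.16745275 -0.03265361 -1.21078561]
(array([-0.4, -1.2, -0.4]), array([0.002, 0.001, 0.014]))
[[225.28735212 196.79050525]]
[[299.42620779 110.09735988]]
```

View pics/s1.png

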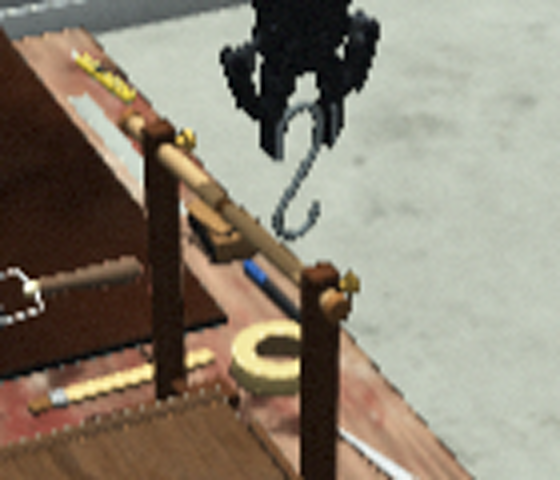

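Side crop: the hook is held upright in front of the bar, open side toward it. The groove's dark patch is near crop (218,192), slightly left of my prediction (225,197), so I'll check that against the model.

Run:
```python
from h import *
p=env.read_camera('side')
a=np.radians(6); X=np.array([np.cos(a),np.sin(a),0]); Y=np.array([-np.sin(a),np.cos(a),0]); O=np.array([.5645,-.271,0])
for n,y,z in [('post+',.13,.312),('post-',-.13,.312),('end+',.165-.018,.29),('end-',-.165-.018,.29)]: print(n,((proj(p,O+Y*y+[0,0,z])-[200,80])*4).round())
for y in (-30,-25,-20,-15,-10): print(y,((proj(p,O+Y*y/1e3+[0,0,.297])-[200,80])*4).round())
# brightness along bar top line
g=p['pixels'].astype(int)
for y in range(-50,30,3):
    u,v=proj(p,O+Y*y/1e3+[0,0,.293])[0]; print(y,g[int(round(v)),int(round(u))],end=' ')
```

```text
post+ [[320. 269.]]
post- [[157. 124.]]
end+ [[331. 304.]]
end- [[129. 121.]]
-30 [[216. 192.]]
-25 [[219. 195.]]
-20 [[222. 198.]]
-15 [[225. 200.]]
-10 [[228. 203.]]
-50 [138 116  79] -47 [132 107  76] -44 [137 114  77] -41 [133 110  76] -38 [141 114  78] -35 [141 114  78] -32 [119  98  64] -29 [119  98  64] -26 [71 47 23] -23 [71 47 23] -20 [91 62 35] -17 [119  92  59] -14 [119  92  59] -11 [131 108  76] -8 [131 108  76] -5 [127 103  71] -2 [127 103  71] 1 [143 120  84] 4 [130 108  75] 7 [136 113  77] 10 [126 103  70] 13 [139 115  81] 16 [139 115  81] 19 [137 112  75] 22 [137 112  75] 25 [136 111  77] 28 [136 111  77]
```

move_arm([
  [[0, 33, 0], [0, 0, 0], 1],
  [[0, 44, 17], [0, 0, 0], 1],
  [[0, 57, 36], [0, 0, 0], 1],
  [[0, 60, 44], [0, 0, 0], 1],
  [[0, 62, 50], [0, 0, 0], 1],
])

```text
clock: 8.65
tcp_pos: [0.5605, -0.2791, 0.2764]
orientation: [-0.001, 0.669, 0.743, -0.0]
wrist_force: [-0.4, -0.3, -0.8]
finger_gap: 0.0424
grip_force: 41.1
```

move_arm([
  [[0, 4, 4], [0, 0, 0], 1],
  [[0, 4, 8], [0, 0, 0], 1],
  [[0, 4, 11], [0, 0, 0], 1],
  [[0, 4, 11], [0, 0, 0], 1],
], squeeze=20)

```text
clock: 9.15
tcp_pos: [0.5648, -0.2789, 0.2664]
orientation: [-0.0, 0.669, 0.743, 0.0]
wrist_force: [-0.2, 0.0, -1.1]
finger_gap: 0.042
grip_force: 41.1
```

move_arm([
  [[0, 0, 1], [0, 0, 0], 1],
  [[0, 0, 2], [0, 0, 0], 1],
  [[0, 0, 2.5], [0, 0, 0], 1],
  [[0, 0, 2.5], [0, 0, 0], 1],
], squeeze=20)

```text
clock: 9.65
tcp_pos: [0.565, -0.2789, 0.2639]
orientation: [-0.0, 0.669, 0.743, 0.0]
wrist_force: [0.2, -0.6, -0.8]
finger_gap: 0.0422
grip_force: 41.1
```

move_arm([
  [[0, 0, 0.4], [0, 0, 0], 1],
  [[0, 0, 0.4], [0, 0, 0], 1],
  [[0, 0, 0.8], [0, 0, 0], 1],
  [[0, 0, 0.8], [0, 0, 0], 1],
])

```text
clock: 10.15
tcp_pos: [0.565, -0.2789, 0.2631]
orientation: [-0.0, 0.669, 0.743, 0.0]
wrist_force: [-0.4, 0.3, -0.5]
finger_gap: 0.0421
grip_force: 41.1
```

move_arm([
  [[0, 0, 0.3], [0, 0, 0], 1],
  [[0, 0, 0.3], [0, 0, 0], 1],
  [[0, 0, 0.6], [0, 0, 0], 1],
  [[0, 0, 0.6], [0, 0, 0], 1],
])

```text
clock: 10.65
tcp_pos: [0.565, -0.2789, 0.2625]
orientation: [-0.0, 0.669, 0.743, 0.0]
wrist_force: [-0.1, -0.2, -1.0]
finger_gap: 0.0423
grip_force: 41.1
```

move_arm([
  [[0, 0, 0.2], [0, 0, 0], 1],
  [[0, 0, 0.2], [0, 0, 0], 1],
  [[0, 0, 0.4], [0, 0, 0], 1],
  [[0, 0, 0.4], [0, 0, 0], 1],
])

```text
clock: 11.15
tcp_pos: [0.5651, -0.2789, 0.2622]
orientation: [0.0, 0.669, 0.743, 0.0]
wrist_force: [-0.1, 0.2, -0.2]
finger_gap: 0.0421
grip_force: 41.1
```

move_arm([
  [[0, 0, 0.2], [0, 0, 0], 1],
  [[0, 0, 0.2], [0, 0, 0], 1],
  [[0, 0, 0.4], [0, 0, 0], 1],
  [[0, 0, 0.4], [0, 0, 0], 1],
])

```text
clock: 11.65
tcp_pos: [0.5651, -0.279, 0.262]
orientation: [0.0, 0.669, 0.743, 0.0]
wrist_force: [-0.6, 1.0, 1.0]
finger_gap: 0.0422
grip_force: 41.1
```

move_arm([
  [[0, 0, 0.2], [0, 0, 0], 1],
  [[0, 0, 0.2], [0, 0, 0], 1],
  [[0, 0, 0.4], [0, 0, 0], 1],
  [[0, 0, 0.4], [0, 0, 0], 1],
])

```text
clock: 12.15
tcp_pos: [0.5651, -0.279, 0.2618]
orientation: [0.0, 0.669, 0.743, 0.0]
wrist_force: [-1.0, 1.3, 5.3]
finger_gap: 0.042
grip_force: 41.4
```

move_arm([
  [[0, 0, -0.1], [0, 0, 0], 1],
  [[-1.5, 0, -0.1], [0, 0, 0], 1],
  [[-3, 0, -0.1], [0, 0, 0], 1],
  [[-4, 0, -0.1], [0, 0, 0], 1],
  [[-4, 0, -0.1], [0, 0, 0], 1],
])

```text
clock: 12.78
tcp_pos: [0.5653, -0.2829, 0.2606]
orientation: [-0.001, 0.67, 0.743, -0.0]
wrist_force: [0.1, -0.2, -0.9]
finger_gap: 0.0425
grip_force: 41.2
```

move_arm([
  [[-1, 0, 0], [0, 0, 0], 1],
  [[-2, 0, 0], [0, 0, 0], 1],
  [[-2, 0, 0], [0, 0, 0], 1],
])

```text
clock: 13.15
tcp_pos: [0.5657, -0.285, 0.2614]
orientation: [0.0, 0.669, 0.743, 0.0]
wrist_force: [0.1, 0.6, -0.5]
finger_gap: 0.042
grip_force: 41.2
```

move_arm([
  [[-1, 0, 0.3], [0, 0, 0], 1],
  [[-1, 0, 0.6], [0, 0, 0], 1],
  [[-1, 0, 0.9], [0, 0, 0], 1],
  [[-1, 0, 0.9], [0, 0, 0], 1],
])

```text
clock: 13.65
tcp_pos: [0.5657, -0.2859, 0.2605]
orientation: [-0.0, 0.669, 0.743, 0.0]
wrist_force: [-0.6, 0.4, -1.4]
finger_gap: 0.042
grip_force: 41.2
```

move_arm([
  [[0, 0, 0.3], [0, 0, 0], 1],
  [[0, 0, 0.6], [0, 0, 0], 1],
  [[0, 0, 0.9], [0, 0, 0], 1],
  [[0, 0, 0.9], [0, 0, 0], 1],
])

```text
clock: 14.15
tcp_pos: [0.5658, -0.2859, 0.2596]
orientation: [-0.0, 0.669, 0.743, 0.0]
wrist_force: [0.2, 0.6, -1.0]
finger_gap: 0.0425
grip_force: 41.2
```

move_arm([
  [[0, 0, 0.3], [0, 0, 0], 1],
  [[0, 0, 0.6], [0, 0, 0], 1],
  [[0, 0, 0.9], [0, 0, 0], 1],
  [[0, 0, 0.9], [0, 0, 0], 1],
])

```text
clock: 14.65
tcp_pos: [0.5657, -0.2859, 0.2587]
orientation: [-0.0, 0.669, 0.743, 0.0]
wrist_force: [-0.1, -0.6, -0.9]
finger_gap: 0.0423
grip_force: 41.2
```

move_arm([
  [[0, 0, 0.2], [0, 0, 0], 1],
  [[0, 0, 0.4], [0, 0, 0], 1],
  [[0, 0, 0.4], [0, 0, 0], 1],
])

```text
clock: 15.02
tcp_pos: [0.5657, -0.2859, 0.2583]
orientation: [-0.0, 0.669, 0.743, 0.0]
wrist_force: [-1.1, -0.8, -1.2]
finger_gap: 0.0421
grip_force: 41.2
```

move_arm([
  [[0, 0, 0], [0, 0, 0], -0.1],
  [[0, 0, 0], [0, 0, 0], -0.2],
  [[0, 0, 0], [0, 0, 0], -0.4],
  [[0, 0, 0], [0, 0, 0], -0.8],
  [[0, 0, 0], [0, 0, 0], -1],
])

```text
clock: 15.65
tcp_pos: [0.5658, -0.2859, 0.2583]
orientation: [0.0, 0.669, 0.743, 0.0]
wrist_force: [0.1, -0.0, -0.0]
finger_gap: 0.0853
grip_force: 0.0
```

move_arm([
  [[0, 0, 0], [0, 0, 0], -1],
  [[0, 0, -20], [0, 0, 0], -1],
  [[0, 0, -50], [0, 0, 0], -1],
  [[0, -20, -100], [0, 0, 0], -1],
  [[0, -60, -120], [0, 0, 0], -1],
])

```text
clock: 16.27
tcp_pos: [0.5068, -0.2925, 0.3806]
orientation: [0.002, 0.669, 0.743, 0.0]
wrist_force: [0.6, -0.3, -0.4]
finger_gap: 0.0856
grip_force: 0.0
```

Run:
```python
from h import *
p=wrist(); q=env.read_camera('side')
s=env.get_state(); print(s['clock'],s['tcp_pos'],s['wrist_force'])
wl(p,['steel_hook','hook_grip','hook_seat','bar_top']); 
wl(q,['steel_hook','hook_grip','hook_seat','pail','bail_top','pail_grip'])
a=p['pixels']; b=cv2.resize(q['pixels'][80:200,200:340],None,fx=3.5,fy=3.5,interpolation=2)
c=np.zeros((420,800,3),np.uint8); c[:,:400]=a[:,140:540]; h,w=b.shape[:2]; c[:min(h,420),400:]=b[:420,40:440]
cv2.imwrite('pics/rel.png',c[:,:,::-1])
```

```text
16.375 [ 0.50435233 -0.29280351  0.3825922 ] [-0.98120225  0.48139225  0.62693305]
steel_hook [([0.566, -0.2832, 0.1854], 0.62)]
hook_grip [([0.5667, -0.2921, 0.2794], 0.77)]
hook_seat [([0.5692, -0.2854, 0.1889], 0.84)]
bar_top [([0.5624, -0.2707, 0.3007], 0.62)]
steel_hook [([0.5642, -0.2823, 0.2949], 0.6)]
hook_grip [([0.5654, -0.2861, 0.2754], 0.43)]
hook_seat [([0.5667, -0.2887, 0.1891], 0.62)]
pail [([0.4736, 0.1388, -0.0018], 0.74)]
bail_top [([0.4719, 0.1335, 0.124], 0.6)]
pail_grip [([0.439, 0.1308, 0.0487], 0.68), ([0.5694, -0.2704, 0.2897], 0.38)]
```

View pics/rel.png

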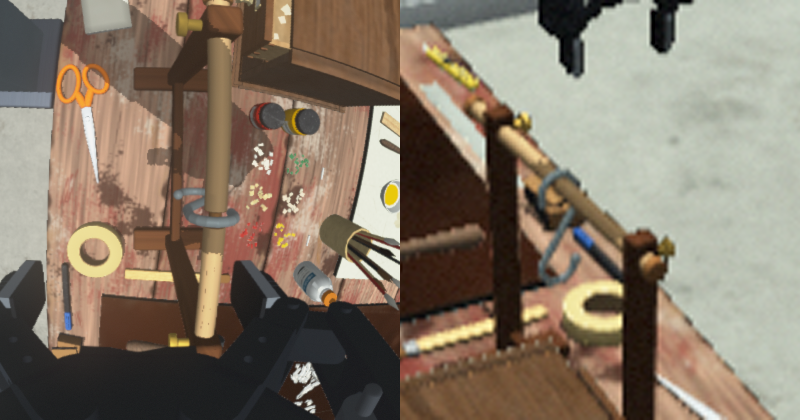

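The hook hangs alone in the dark groove (left half around (212,215)), free of the gripper. Now the pail.

```bash
cat >> h.py <<'E'
def Rlean(yaw,lean):
    a,l=np.radians(yaw),np.radians(lean); y=np.array([-np.sin(a),np.cos(a),0]); z=np.array([np.cos(a)*np.sin(l),np.sin(a)*np.sin(l),-np.cos(l)])
    return np.c_[np.cross(y,z),y,z]
E
python3 - <<'E'
from h import *
print(delta([.37,.12,.22],Rlean(9,38)))
E
```

```text
(array([423.7, -92.6, 158. ]), array([-3.073, -2.925, -8.927]))
```

move_arm([
  [[40, -60, 0], [-0.3, -0.3, -0.9], -1],
  [[100, -92, 0], [-0.6, -0.6, -1.8], -1],
  [[150, -92, 0], [-0.9, -0.9, -2.7], -1],
  [[210, -92, 20], [-1.2, -1.2, -3.6], -1],
  [[260, -92, 40], [-1.5, -1.5, -4.5], -1],
])

```text
clock: 17.5
tcp_pos: [0.387, -0.0413, 0.3383]
orientation: [0.181, 0.322, 0.929, 0.01]
wrist_force: [0.1, 0.3, 0.9]
finger_gap: 0.0855
grip_force: 0.0
```

Run:
```python
from h import *
print(env.get_state()['tcp_pos'],delta([.37,.12,.22],Rlean(9,38)))
```

```text
[ 0.38702986 -0.04132272  0.33831573] (array([148.6, 101.7,  88.8]), array([-1.567, -1.44 , -4.384]))
```

move_arm([
  [[149, 102, 89], [-1.57, -1.44, -4.38], -1],
  [[149, 102, 89], [-1.57, -1.44, -4.38], -1],
  [[149, 102, 89], [-1.57, -1.44, -4.38], -1],
  [[149, 102, 89], [-1.57, -1.44, -4.38], -1],
  [[149, 102, 89], [-1.57, -1.44, -4.38], -1],
])

```text
clock: 18.12
tcp_pos: [0.3686, 0.1212, 0.2177]
orientation: [0.322, -0.076, 0.943, 0.027]
wrist_force: [-0.3, -0.4, -0.2]
finger_gap: 0.0853
grip_force: 0.0
```

Run:
```python
from h import *
p=wrist(); save(p,'w5'); wl(p,['pail','bail_top','pail_grip'])
s=env.get_state(); print(s['tcp_pos'],s['joint_pos'].round(2),delta([.37,.12,.22],Rlean(9,38)))
g=cv2.cvtColor(p['pixels'],cv2.COLOR_RGB2HSV); r=env.regions_of('pail',p)
if r:
    m=r[0]['mask']; print(r[0]['confidence'],m.sum(),cv2.minAreaRect(np.argwhere(m)[:,::-1].astype(np.float32)))
```

```text
pail [([0.4773, 0.1373, 0.0037], 0.85), ([0.5888, 0.1988, -0.0005], 0.68)]
bail_top [([0.4705, 0.1348, 0.1233], 0.75)]
pail_grip [([0.4396, 0.1276, 0.0482], 0.89)]
[0.37107083 0.11867747 0.22043142] [ 0.05 -0.61 -0.96  0.56  0.06 -0.07] (array([ 0.9,  1.5, -0.2]), array([-0.012, -0.016, -0.048]))
0.75 7727 ((275.0, 170.5), (129.0, 70.0), 90.0)
```

View pics/w5.png

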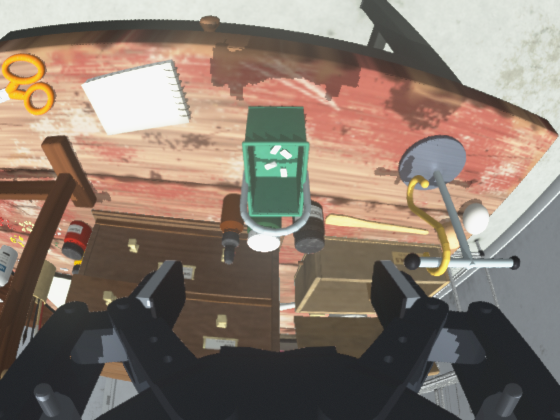

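The pail is viewed square-on: front rim corners (245,143) and (309,143), rear ones (250,216) and (304,216), so its yaw is close to 9°.

Run:
```python
from h import *
p=wrist()
F=[onplane(p,u,143,.062) for u in (245,309)]; B=[onplane(p,u,216,.062) for u in (250,304)]
print(np.round(F,4),np.round(B,4)); f=sum(F)/2;b=sum(B)/2; d=b-f; print(f,b,np.linalg.norm(d),np.degrees(np.arctan2(d[1],d[0])),(f+b)/2)
w=F[1]-F[0]; print(np.degrees(np.arctan2(-w[0],w[1])),np.linalg.norm(w))
O=np.array([.4755,.1372,0]); yaw=9.; a=np.radians(yaw); X=np.array([np.cos(a),np.sin(a),0]); R_=Rlean(yaw,38)
gr=O-X*.039+[0,0,.048]; T=gr+.024*R_[:,2]; print('grasp',T)
for k in (.07,0): print(k,delta(T-k*R_[:,2],R_))
```

```text
[[0.4332 0.0984 0.062 ]
 [0.4245 0.1571 0.062 ]] [[0.5455 0.1126 0.062 ]
 [0.5362 0.1762 0.062 ]]
[0.42881991 0.12773168 0.062     ] [0.54086479 0.14442189 0.062     ] 0.11328114310048934 8.47248110476914 [0.48484235 0.13607679 0.062     ]
8.402658422801956 0.05938610139597941
grasp [0.45157411 0.13341051 0.02908774]
0.07 (array([ 53.6,   1.8, 131.3]), array([-0.01 , -0.015, -0.045]))
0 (array([ 53.4,   1.9, 201.3]), array([-0.01 , -0.015, -0.045]))
```

move_arm([
  [[52, 2, 60], [0, 0, 0], -1],
  [[52, 2, 110], [0, 0, 0], -1],
  [[52, 2, 150], [0, 0, 0], -1],
  [[52, 2, 185], [0, 0, 0], -1],
  [[52, 2, 202], [0, 0, 0], -1],
])

```text
clock: 19.05
tcp_pos: [0.4957, 0.1501, 0.0644]
orientation: [0.295, -0.07, 0.953, 0.02]
wrist_force: [-0.1, -0.3, -0.3]
finger_gap: 0.0854
grip_force: 0.4
```

Run:
```python
from h import *
s=env.get_state(); print(s['tcp_pos'],s['wrist_force'],s['joint_pos'].round(2))
a=np.radians(8.5);O=np.array([.4765,.1372,0]); X=np.array([np.cos(a),np.sin(a),0]); R_=Rlean(8.5,38)
print(delta(O-X*.039+[0,0,.048]+.024*R_[:,2],R_))
p=wrist(); save(p,'w6'); wl(p,['pail_grip','bail_top'])
```

```text
[0.49566009 0.15008727 0.06444358] [-0.11504506 -0.31688809 -0.30530966] [ 0.14  0.01 -1.02 -0.06  0.   -0.01]
(array([57.2, -9.9,  3.8]), array([-0.025, -0.361, -0.003]))
pail_grip [([0.4456, 0.1309, 0.0478], 0.65)]
bail_top []
```

View pics/w6.png

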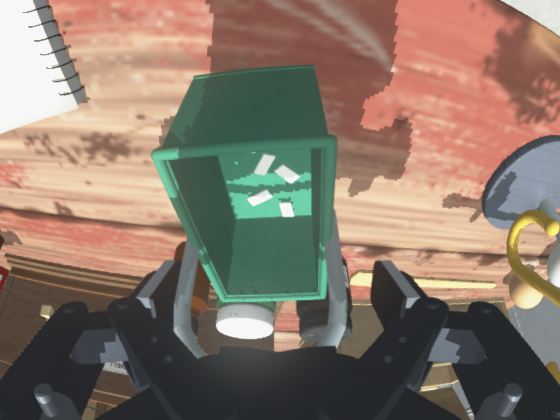

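Joint 3 hit its limit at this lean, so the tool ended past the bail, touching nothing significant. I'll back out along the tool axis and use about a 27° lean.

move_arm([
  [[0, 0, -50], [0, 0, 0], -1],
  [[0, 0, -100], [0, 0, 0], -1],
  [[0, 0, -100], [0, 0, 0], -1],
])

```text
clock: 19.58
tcp_pos: [0.4381, 0.1425, 0.1533]
orientation: [0.299, -0.071, 0.951, 0.021]
wrist_force: [1.5, -0.0, 1.5]
finger_gap: 0.085
grip_force: 0.0
```

```bash
cat >> h.py <<'E'
def grasp(lean,gx=-.041,yaw=8.5,O=(.4765,.1372,0)):
    a=np.radians(yaw); X=np.array([np.cos(a),np.sin(a),0]); R_=Rlean(yaw,lean)
    return np.array(O)+X*gx+[0,0,.048]+.024*R_[:,2],R_
E
python3 - <<'E'
from h import *
s=env.get_state(); print(s['tcp_pos'],s['joint_pos'].round(3),np.degrees(np.arccos(-q2R(s['orientation'])[2,2])))
p=wrist(); wl(p,['pail','bail_top','pail_grip'])
# planar fit: [r,z] = u(j2)*a + w(j2-j3)*(b,bp) + t(pitch)*d + const
D=[([.313,.045,1.304],np.hypot(.14,.557),.230),([.2511,-.0253,1.2968],np.hypot(.38378,.38387),.23646),([-.61,-.96,.56],np.hypot(.3711,.1187),.2204),([.01,-1.02,-.06],np.hypot(.4957,.1501),.0644),(s['joint_pos'][1:4],np.hypot(*s['tcp_pos'][:2]),s['tcp_pos'][2])]
from scipy.optimize import least_squares
def fk(k,j):
    a,b,bp,d,r0,h=k; f=j[0]-j[1]; t=f+j[2]
    return np.array([r0+a*np.sin(j[0])+b*np.cos(f)+bp*np.sin(f)+d*np.cos(t), h+a*np.cos(j[0])-b*np.sin(f)+bp*np.cos(f)-d*np.sin(t)])
S=least_squares(lambda k:np.concatenate([fk(k,j)-[r,z] for j,r,z in D]+[.02*(k-[.35,.35,0,.25,0,.2])]),[.35,.35,0,.25,0,.2]); k=S.x; print(k.round(3),np.abs(S.fun[:10]).max())
np.save('k.npy',k)
def ik(P,lean):
    T=[np.hypot(P[0],P[1]),P[2]]
    return least_squares(lambda j:np.r_[fk(k,j)-T,(j[0]-j[1]+j[2]-np.pi/2+np.radians(lean))*.3],[.1,-.8,.6]).x
for L in (15,20,25,28,31):
    P,R_=grasp(L); print(L,ik(P,L).round(2),ik(P-.09*R_[:,2],L).round(2))
E
```

```text
[0.43807047 0.14248678 0.15334739] [ 0.137 -0.298 -0.977  0.282  0.004 -0.01 ] 34.89449069852834
pail [([0.4796, 0.1409, 0.0013], 0.96)]
bail_top [([0.4768, 0.1381, 0.1269], 0.64)]
pail_grip [([0.4446, 0.1295, 0.0463], 0.63)]
[0.489 0.395 0.06  0.409 0.027 0.221] 0.0014002336145425565
15 [ 0.11 -0.85  0.35] [-0.08 -0.76  0.63]
20 [ 0.07 -0.93  0.22] [-0.15 -0.86  0.52]
25 [ 0.04 -1.02  0.08] [-0.22 -0.95  0.4 ]
28 [ 0.02 -1.07 -0.01] [-0.25 -1.01  0.33]
31 [ 0.02 -1.12 -0.1 ] [-0.29 -1.07  0.25]
```

Run:
```python
from h import *
P,R_=grasp(24,gx=-.042,O=(.478,.1385,0)); print(P)
print(delta(P-.095*R_[:,2],R_)); Rc=q2R(env.get_state()['orientation']); 
# after reaching: pure z move
```

```text
[0.44611579 0.13373487 0.02607491]
(array([45.1, -9.5, 11.2]), array([-0.016,  1.036,  0.002]))
```

move_arm([
  [[45, -9, 11], [0, 1.03, 0], -1],
  [[45, -9, 11], [0, 1.03, 0], -1],
  [[45, -9, 11], [0, 1.03, 0], -1],
], squeeze=80)

```text
clock: 20.15
tcp_pos: [0.4087, 0.1288, 0.1129]
orientation: [0.209, -0.072, 0.975, 0.014]
wrist_force: [-0.7, -0.2, 0.5]
finger_gap: 0.0856
grip_force: 0.0
```

Run:
```python
from h import *
P,R_=grasp(24,gx=-.042,O=(.478,.1385,0)); print(delta(P,R_),env.get_state()['joint_pos'])
p=wrist(); save(p,'w7'); wl(p,['pail','bail_top','pail_grip'])
```

```text
(array([ 1.1, -0.3, 94.7]), array([-0.016,  0.014, -0.   ])) [ 0.10741061 -0.2062623  -0.91879638  0.43708227  0.01397813 -0.03735891]
pail [([0.4809, 0.1401, 0.0018], 0.81)]
bail_top [([0.4768, 0.1373, 0.1233], 0.6)]
pail_grip [([0.4461, 0.1275, 0.044], 0.91)]
```

View pics/w7.png

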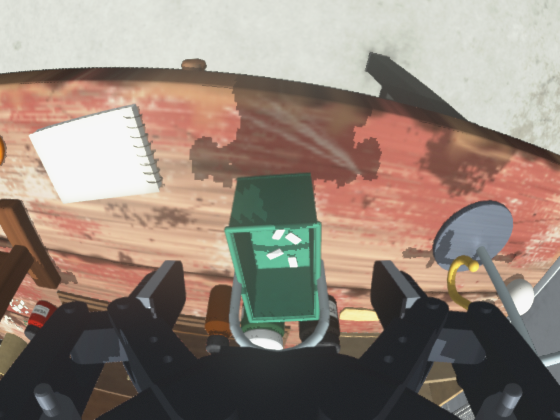

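Pail between the open fingers: front rim corners (227,227) and (321,225), rear (246,321) and (320,318), so slightly turned. Computing its yaw.

Run:
```python
from h import *
p=wrist(); o=lambda u,v:onplane(p,u,v,.062)
F=[o(228,228),o(320,226)];B=[o(246,321),o(320,318)]
f=sum(F)/2;b=sum(B)/2;d=b-f;w=F[1]-F[0]
print(f,b,np.linalg.norm(d),np.linalg.norm(w),np.degrees(np.arctan2(d[1],d[0])),np.degrees(np.arctan2(-w[0],w[1])), np.degrees(np.arctan2(*( (B[1]-F[1])[[1,0]]))),np.degrees(np.arctan2(*( (B[0]-F[0])[[1,0]]))))
for yaw in (8.5,6.5):
    P,R_=grasp(24,gx=-.043,yaw=yaw,O=tuple(f+.054*d/np.linalg.norm(d)-[0,0,.062])); print(P,delta(P,R_))
```

```text
[0.42804202 0.12969327 0.062     ] [0.53541653 0.15276606 0.062     ] 0.1098255013334781 0.05889830925354772 12.127387438892974 10.33104466649047 13.875864110970939 10.420803740835922
[0.44796367 0.13612497 0.02607491] (array([-1.2,  1.6, 96.4]), array([-0.015,  0.014,  0.004]))
[0.44781223 0.13727523 0.02607491] (array([-1.2,  2.7, 96.4]), array([0.066, 0.015, 0.187]))
```

Run:
```python
from h import *
P,R_=grasp(24,gx=-.043,yaw=10.8,O=(.4808,.1410,0)); print(P,delta(P,R_))
```

```text
[0.44815042 0.13477176 0.02607491] (array([-1.2,  0.2, 96.4]), array([-0.109,  0.014, -0.206]))
```

move_arm([
  [[-1, 0, 40], [-0.1, 0, -0.2], -1],
  [[-1, 0, 80], [-0.1, 0, -0.2], -1],
  [[-1, 0, 96], [-0.1, 0, -0.2], -1],
  [[-1, 0, 96], [-0.1, 0, -0.2], -1],
])

```text
clock: 20.9
tcp_pos: [0.4469, 0.1343, 0.0251]
orientation: [0.207, -0.091, 0.974, 0.019]
wrist_force: [-0.4, -0.1, -0.6]
finger_gap: 0.0855
grip_force: 0.0
```

move_arm([
  [[0, 0, 0], [0, 0, 0], 1],
  [[0, 0, 0], [0, 0, 0], 1],
  [[0, 0, 0], [0, 0, 0], 1],
  [[0, 0, 0], [0, 0, 0], 1],
  [[0, 0, 0], [0, 0, 0], 1],
], squeeze=80)

```text
clock: 21.52
tcp_pos: [0.4483, 0.1344, 0.0275]
orientation: [0.209, -0.091, 0.973, 0.019]
wrist_force: [-3.8, -0.1, 7.1]
finger_gap: 0.0575
grip_force: 85.8
```

Run:
```python
from h import *
s=env.get_state(); print(s['clock'],s['tcp_pos'],s['wrist_force'],s['joint_pos'].round(3),s['grip_force'],s['finger_gap'],Rlean(10.8,24).T@q2R(s['orientation']))
P,R_=grasp(24,gx=-.043,yaw=10.8,O=(.4808,.1410,0)); print(delta(P,R_))
```

```text
21.525 [0.44832665 0.1343861  0.02753337] [-3.78281773 -0.05907905  7.13627485] [ 0.096  0.038 -0.989  0.122  0.036 -0.083] 85.75268648564816 0.057509073999306236 [[ 0.99999286 -0.00102413 -0.00363805]
 [ 0.00101683  0.99999747 -0.00200723]
 [ 0.0036401   0.00200352  0.99999137]]
(array([0.7, 0.4, 1.3]), array([-0.011,  0.021, -0.006]))
```

```bash
cat >> h.py <<'E'
def setbail(bw):
    s=env.get_state(); np.save('bail.npy',q2R(s['orientation']).T@(np.array(bw)-s['tcp_pos']))
HS=np.array([.566,-.2868,.295])  # hook origin
def bailto(hx,hz,yaw=6.0,lean=24,hy=0):
    a=np.radians(6); X=np.array([np.cos(a),np.sin(a),0]);Y=np.array([-np.sin(a),np.cos(a),0])
    R_=Rlean(yaw,lean); B=HS+X*hx/1e3+Y*hy/1e3+[0,0,hz/1e3]; return delta(B-R_@np.load('bail.npy'),R_)
E
python3 - <<'E'
from h import *
s=env.get_state(); setbail([.4795,.1398,.1235]); print(np.load('bail.npy'))
R_=q2R(s['orientation']); print('up100',(R_.T@[0,0,100]).round(1)); print(bailto(-80,-70))
E
```

```text
[-0.06820608 -0.0006036  -0.07455366]
up100 [-41.   -0.1 -91.2]
(array([  26.2, -426.1, -122.5]), array([0.185, 0.021, 0.432]))
```

move_arm([
  [[-4, 0, -9], [0, 0, 0], 1],
  [[-12, 0, -27], [0, 0, 0], 1],
  [[-25, 0, -55], [0, 0, 0], 1],
  [[-41, 0, -91], [0, 0, 0], 1],
  [[-41, 0, -91], [0, 0, 0], 1],
])

```text
clock: 22.15
tcp_pos: [0.4505, 0.1348, 0.1302]
orientation: [0.211, -0.091, 0.973, 0.019]
wrist_force: [1.1, -0.4, -2.8]
finger_gap: 0.0569
grip_force: 85.6
```

Run:
```python
from h import *
s=env.get_state(); print(s['tcp_pos'],s['wrist_force'],s['joint_pos'].round(3),s['finger_gap'])
print(bailto(-80,-70)); print('bail pred',s['tcp_pos']+q2R(s['orientation'])@np.load('bail.npy'))
p=env.read_camera('side'); wl(p,['pail','bail_top']); t=env.read_camera('top'); wl(t,['bail_top','pail'])
cv2.imwrite('pics/lift.png',cv2.resize(p['pixels'][180:320,260:430],None,fx=4,fy=4,interpolation=2)[:,:,::-1])
```

```text
[0.45047114 0.13479256 0.13017113] [ 1.07363082 -0.38855704 -2.81270678] [ 0.096 -0.142 -0.825  0.462  0.036 -0.083] 0.05687862233269866
(array([  70.2, -425.9,  -30.1]), array([0.185, 0.049, 0.432]))
bail pred [0.48119099 0.14013679 0.22628778]
pail [([0.4792, 0.1394, 0.1018], 0.69), ([0.5878, 0.1961, 0.002], 0.38)]
bail_top []
bail_top [([0.4784, 0.1448, 0.2222], 0.64)]
pail [([0.4766, 0.1423, 0.0979], 0.94)]
```

View pics/lift.png

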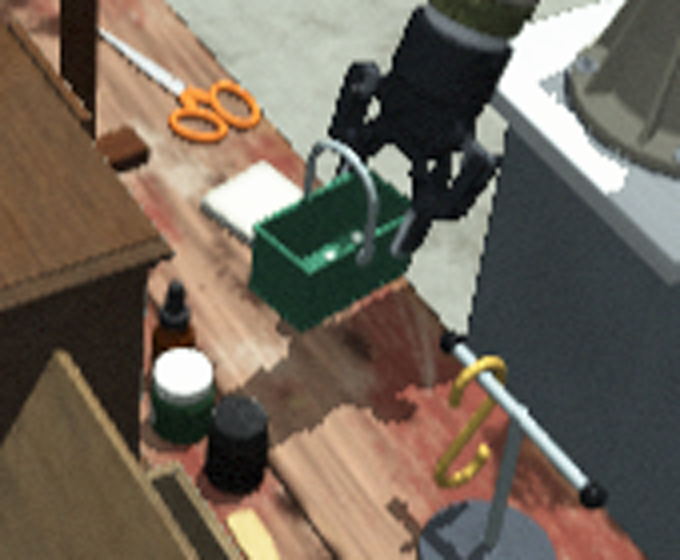

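Run:
```python
from h import *
s=env.get_state(); R0=q2R(s['orientation']); p0=s['tcp_pos']; b=np.load('bail.npy')
for B,yaw in [((.431,.13,.228),10.8),((.431,-.03,.228),9),((.431,-.2,.228),7.5),((.45,-.29,.228),6),((.486,-.2952,.225),6)]:
    R_=Rlean(yaw,24); P=np.array(B)-R_@b; print(B,np.hypot(*P[:2]).round(3),P.round(3),delta(P,R_))
```

```text
(0.431, 0.13, 0.228) 0.418 [0.399 0.125 0.132] (array([ 40.5,  -0.8, -26.8]), array([-0.008, -0.015, -0.008]))
(0.431, -0.03, 0.228) 0.401 [ 0.399 -0.034  0.132] (array([  67.7, -157. ,  -38.7]), array([ 0.065, -0.015,  0.156]))
(0.431, -0.2, 0.228) 0.448 [ 0.399 -0.204  0.132] (array([  96.5, -323.3,  -51.3]), array([ 0.126, -0.015,  0.293]))
(0.45, -0.29, 0.228) 0.51 [ 0.418 -0.293  0.132] (array([  94.7, -414.4,  -50.4]), array([ 0.187, -0.014,  0.43 ]))
(0.486, -0.2952, 0.225) 0.543 [ 0.454 -0.298  0.129] (array([  64.4, -426.2,  -33.8]), array([ 0.187, -0.014,  0.43 ]))
```

move_arm([
  [[40, -1, -27], [0, 0, 0], 1],
  [[49, -52, -31], [0.02, 0, 0.05], 1],
  [[58, -104, -35], [0.04, 0, 0.1], 1],
  [[67, -157, -39], [0.06, 0, 0.15], 1],
  [[76, -210, -43], [0.08, 0, 0.2], 1],
])

```text
clock: 23.08
tcp_pos: [0.4007, -0.0895, 0.1338]
orientation: [0.208, -0.073, 0.975, 0.016]
wrist_force: [1.4, -0.2, -2.1]
finger_gap: 0.0568
grip_force: 86.8
```

Run:
```python
from h import *
s=env.get_state(); b=np.load('bail.npy'); print(s['clock'],s['tcp_pos'],s['joint_pos'].round(2))
for B,yaw in [((.431,-.2,.228),7.5),((.45,-.29,.228),6),((.486,-.2952,.225),6)]:
    R_=Rlean(yaw,24); print(delta(np.array(B)-R_@b,R_))
```

```text
23.075 [ 0.40074153 -0.089542    0.1337841 ] [-0.64 -0.23 -0.86  0.64  0.29 -0.74]
(array([  17.4, -112.6,   -6.1]), array([0.044, 0.004, 0.091]))
(array([  12.4, -203.5,   -3.9]), array([0.106, 0.004, 0.228]))
(array([ -18.2, -214. ,   13.1]), array([0.106, 0.004, 0.228]))
```

move_arm([
  [[9, -56, -3], [0.02, 0, 0.05], 1],
  [[17, -112, -6], [0.04, 0, 0.09], 1],
  [[15, -160, -5], [0.07, 0, 0.15], 1],
  [[12, -203, -4], [0.1, 0, 0.23], 1],
  [[12, -203, -4], [0.1, 0, 0.23], 1],
])

```text
clock: 23.7
tcp_pos: [0.4196, -0.2943, 0.1322]
orientation: [0.208, -0.05, 0.977, 0.011]
wrist_force: [0.2, 0.6, -2.5]
finger_gap: 0.057
grip_force: 87.1
```

Run:
```python
from h import *
s=env.get_state(); R_=q2R(s['orientation']); print(s['clock'],s['tcp_pos'],s['joint_pos'].round(2)); print('pred bail',s['tcp_pos']+R_@np.load('bail.npy'))
for n in ('wrist','side','top'):
    p=wrist() if n=='wrist' else env.read_camera(n)
    print(n); wl(p,['pail','bail_top','hook_seat','steel_hook','hook_grip'])
```

```text
23.7 [ 0.41958329 -0.29429998  0.13221834] [-0.99  0.07 -0.59  0.71  0.37 -1.05]
pred bail [ 0.45142096 -0.29164308  0.22808275]
wrist
pail [([0.4525, -0.2875, 0.1068], 0.61)]
bail_top []
hook_seat []
steel_hook []
hook_grip []
side
pail [([0.4495, -0.2839, 0.104], 0.74)]
bail_top [([0.4493, -0.2845, 0.2276], 0.87)]
hook_seat [([0.5645, -0.2902, 0.2755], 0.73), ([0.416, -0.2895, 0.1551], 0.59)]
steel_hook [([0.5676, -0.2864, 0.2941], 0.7), ([0.451, -0.2826, 0.1035], 0.35)]
hook_grip [([0.5662, -0.2895, 0.2754], 0.42)]
top
pail [([0.573, -0.2839, 0.253], 0.64), ([0.4496, -0.2843, 0.1059], 0.58)]
bail_top [([0.4493, -0.2857, 0.2277], 0.81), ([0.6035, 0.1355, 0.0015], 0.5)]
hook_seat [([0.5673, -0.2862, 0.1905], 0.42)]
steel_hook [([0.5691, -0.2881, 0.2976], 0.46), ([0.6045, 0.1375, -0.002], 0.41)]
hook_grip [([0.5674, -0.2891, 0.2783], 0.63)]
```

```bash
sed -i 's/^HS=.*/HS=np.array([.5668,-.2872,.295])/' h.py
python3 - <<'E'
from h import *
setbail([.4498,-.2868,.228])
for a in [(-60,-78),(-35,-80),(-18,-80),(-6,-81),(-5,-95)]: print(a,bailto(*a))
E
```

```text
(-60, -78) (array([-46.9, -12.7,  32.9]), array([0.006, 0.005, 0.001]))
(-35, -80) (array([-68.9, -12.7,  44.9]), array([0.006, 0.005, 0.001]))
(-18, -80) (array([-84.4, -12.8,  51.9]), array([0.006, 0.005, 0.001]))
(-6, -81) (array([-95. , -12.8,  57.7]), array([0.006, 0.005, 0.001]))
(-5, -95) (array([-90.2, -12.8,  70.9]), array([0.006, 0.005, 0.001]))
```

move_arm([
  [[-23, -13, 16], [0, 0, 0], 1],
  [[-47, -13, 33], [0, 0, 0], 1],
  [[-69, -13, 45], [0, 0, 0], 1],
  [[-69, -13, 45], [0, 0, 0], 1],
  [[-69, -13, 45], [0, 0, 0], 1],
])

```text
clock: 25.22
tcp_pos: [0.5008, -0.2946, 0.1197]
orientation: [0.208, -0.051, 0.977, 0.012]
wrist_force: [-0.6, 1.3, -2.9]
finger_gap: 0.057
grip_force: 86.9
```

Run:
```python
from h import *
s=env.get_state(); R_=q2R(s['orientation']); print(s['clock'],s['tcp_pos'],s['wrist_force']); print('pred bail',s['tcp_pos']+R_@np.load('bail.npy'))
for n in ('wrist','side','top'):
    p=wrist() if n=='wrist' else env.read_camera(n)
    print(n); wl(p,['bail_top','hook_seat','steel_hook','hook_grip'])
for a in [(-18,-80),(-6,-81),(-5,-95)]: print(a,bailto(*a))
```

```text
25.225 [ 0.5007963  -0.29462231  0.11965336] [-0.59396229  1.26583322 -2.91997977]
pred bail [ 0.53153517 -0.29081317  0.21456704]
wrist
bail_top []
hook_seat []
steel_hook []
hook_grip []
side
bail_top [([0.5315, -0.2923, 0.2155], 0.57)]
hook_seat [([0.5703, -0.2908, 0.1886], 0.44)]
steel_hook [([0.5961, 0.1416, -0.0041], 0.56), ([0.568, -0.2866, 0.293], 0.53)]
hook_grip [([0.5668, -0.2911, 0.2786], 0.7)]
top
bail_top [([0.5337, -0.2885, 0.2122], 0.72)]
hook_seat [([0.5672, -0.2878, 0.1875], 0.61)]
steel_hook [([0.5663, -0.2896, 0.2956], 0.39)]
hook_grip [([0.5656, -0.2859, 0.2812], 0.65), ([0.4645, 0.3408, 0.0049], 0.18)]
(-18, -80) (array([-15.4,   0.2,   6.9]), array([0.006, 0.005, 0.001]))
(-6, -81) (array([-26. ,   0.2,  12.7]), array([0.006, 0.005, 0.001]))
(-5, -95) (array([-21.2,   0.2,  25.8]), array([0.006, 0.005, 0.001]))
```

move_arm([
  [[-8, 0, 3], [0, 0, 0], 1],
  [[-15, 0, 7], [0, 0, 0], 1],
  [[-21, 0, 10], [0, 0, 0], 1],
  [[-26, 0, 12.5], [0, 0, 0], 1],
  [[-26, 0, 12.5], [0, 0, 0], 1],
])

```text
clock: 26.6
tcp_pos: [0.5305, -0.2918, 0.1191]
orientation: [0.208, -0.052, 0.977, 0.011]
wrist_force: [1.0, 0.8, -3.4]
finger_gap: 0.0568
grip_force: 87.0
```

Run:
```python
from h import *
s=env.get_state(); R_=q2R(s['orientation']); print(s['clock'],s['wrist_force']); print('pred bail',s['tcp_pos']+R_@np.load('bail.npy'))
for n in ('side','top'):
    p=env.read_camera(n); print(n); wl(p,['bail_top','hook_seat','steel_hook','hook_grip'])
for a in [(-5,-90),(-4,-98),(-2,-105)]: print(a,bailto(*a))
```

```text
26.6 [ 0.96318195  0.79054759 -3.39681616]
pred bail [ 0.56118003 -0.28787352  0.21408407]
side
bail_top [([0.5612, -0.2876, 0.2139], 0.57)]
hook_seat [([0.5665, -0.2933, 0.1871], 0.43)]
steel_hook [([0.5628, -0.2851, 0.2949], 0.47)]
hook_grip [([0.57, -0.2881, 0.2782], 0.52)]
top
bail_top [([0.5614, -0.2853, 0.2142], 0.58), ([0.5873, 0.2037, 0.0009], 0.48)]
hook_seat [([0.4671, 0.2995, 0.1544], 0.73), ([0.565, -0.2895, 0.1897], 0.38)]
steel_hook [([0.5682, -0.2888, 0.2931], 0.47)]
hook_grip [([0.564, -0.2877, 0.2818], 0.56)]
(-5, -90) (array([2.7, 0.3, 8.9]), array([0.005, 0.006, 0.   ]))
(-4, -98) (array([ 5.1,  0.2, 16.6]), array([0.005, 0.006, 0.   ]))
(-2, -105) (array([ 6.1,  0.2, 23.8]), array([0.005, 0.006, 0.   ]))
```

move_arm([
  [[1, 0, 4], [0, 0, 0], 1],
  [[2, 0, 7], [0, 0, 0], 1],
  [[2.7, 0, 9], [0, 0, 0], 1],
  [[2.7, 0, 9], [0, 0, 0], 1],
])

```text
clock: 27.6
tcp_pos: [0.5311, -0.2916, 0.1095]
orientation: [0.208, -0.051, 0.977, 0.012]
wrist_force: [0.5, 0.5, -2.1]
finger_gap: 0.0569
grip_force: 87.0
```

move_arm([
  [[1, 0, 3], [0, 0, 0], 1],
  [[1.8, 0, 5.5], [0, 0, 0], 1],
  [[2.4, 0, 7.5], [0, 0, 0], 1],
  [[2.4, 0, 7.5], [0, 0, 0], 1],
])

```text
clock: 28.1
tcp_pos: [0.532, -0.2916, 0.1018]
orientation: [0.208, -0.051, 0.977, 0.012]
wrist_force: [-0.0, -0.4, -3.4]
finger_gap: 0.057
grip_force: 87.0
```

move_arm([
  [[0.5, 0, 2], [0, 0, 0], 1],
  [[1, 0, 4], [0, 0, 0], 1],
  [[1.4, 0, 5.5], [0, 0, 0], 1],
  [[1.4, 0, 5.5], [0, 0, 0], 1],
])

```text
clock: 28.6
tcp_pos: [0.533, -0.2915, 0.0963]
orientation: [0.208, -0.051, 0.977, 0.012]
wrist_force: [-0.2, -0.2, -3.2]
finger_gap: 0.0571
grip_force: 87.0
```

Run:
```python
from h import *
s=env.get_state(); R_=q2R(s['orientation']); print(s['clock'],s['wrist_force']); print('pred bail',s['tcp_pos']+R_@np.load('bail.npy'))
for n in ('side','top'):
    p=env.read_camera(n); print(n); wl(p,['bail_top','hook_seat','steel_hook','hook_grip'])
for a in [(-2,-104),(-1,-106.5)]: print(a,bailto(*a))
```

```text
28.6 [-0.17000269 -0.17057598 -3.22955011]
pred bail [ 0.56367041 -0.28767005  0.19121169]
side
bail_top [([0.5624, -0.2905, 0.1922], 0.58)]
hook_seat [([0.569, -0.2914, 0.1874], 0.67), ([0.5955, 0.143, -0.001], 0.16)]
steel_hook [([0.5662, -0.2837, 0.2962], 0.7)]
hook_grip [([0.5681, -0.2885, 0.2744], 0.57)]
top
bail_top [([0.5643, -0.285, 0.1889], 0.93), ([0.7567, -0.1827, 0.0], 0.64)]
hook_seat [([0.5682, -0.2904, 0.19], 0.44)]
steel_hook [([0.5674, -0.2904, 0.2953], 0.62), ([0.5612, -0.2695, 0.0022], 0.18)]
hook_grip [([0.5678, -0.2863, 0.2777], 0.45)]
(-2, -104) (array([-0.7,  0.2,  0.8]), array([0.006, 0.006, 0.001]))
(-1, -106.5) (array([-0.6,  0.2,  3.5]), array([0.006, 0.006, 0.001]))
```

move_arm([
  [[-1, 0, 0.5], [0, 0, 0], 1],
  [[-1.8, 0, 0.8], [0, 0, 0], 1],
  [[-1.4, 0, 1.7], [0, 0, 0], 1],
  [[-1.2, 0, 2.2], [0, 0, 0], 1],
  [[-1.2, 0, 2.2], [0, 0, 0], 1],
])

```text
clock: 29.72
tcp_pos: [0.535, -0.2913, 0.0948]
orientation: [0.208, -0.051, 0.977, 0.012]
wrist_force: [-0.0, 0.1, -2.5]
finger_gap: 0.0573
grip_force: 87.0
```

move_arm([
  [[0.2, 0, 0.5], [0, 0, 0], 1],
  [[0.4, 0, 0.9], [0, 0, 0], 1],
  [[0.4, 0, 0.9], [0, 0, 0], 1],
])

```text
clock: 30.1
tcp_pos: [0.5351, -0.2914, 0.094]
orientation: [0.208, -0.051, 0.977, 0.011]
wrist_force: [0.2, -0.0, -2.8]
finger_gap: 0.0566
grip_force: 87.0
```

move_arm([
  [[0.2, 0, 0.5], [0, 0, 0], 1],
  [[0.3, 0, 0.7], [0, 0, 0], 1],
  [[0.3, 0, 0.7], [0, 0, 0], 1],
])

```text
clock: 30.48
tcp_pos: [0.5351, -0.2914, 0.0932]
orientation: [0.208, -0.051, 0.977, 0.011]
wrist_force: [0.4, -0.6, -2.4]
finger_gap: 0.0566
grip_force: 87.0
```

move_arm([
  [[0.2, 0, 0.5], [0, 0, 0], 1],
  [[0.3, 0, 0.7], [0, 0, 0], 1],
  [[0.3, 0, 0.7], [0, 0, 0], 1],
])

```text
clock: 30.85
tcp_pos: [0.5353, -0.2916, 0.0927]
orientation: [0.208, -0.051, 0.977, 0.011]
wrist_force: [-0.5, 0.0, -0.8]
finger_gap: 0.0569
grip_force: 87.0
```

move_arm([
  [[0, 0, 0], [0, 0, 0], -0.4],
  [[0, 0, 0], [0, 0, 0], -0.5],
  [[0, 0, 0], [0, 0, 0], -0.8],
  [[0, 0, 0], [0, 0, 0], -1],
  [[0, 0, 0], [0, 0, 0], -1],
])

```text
clock: 31.48
tcp_pos: [0.5351, -0.2915, 0.0925]
orientation: [0.208, -0.051, 0.977, 0.011]
wrist_force: [-0.8, -0.0, 0.4]
finger_gap: 0.0855
grip_force: 0.0
```

Run:
```python
from h import *
s=env.get_state(); print(s['clock'],s['wrist_force'],s['finger_gap'],s['grip_force'])
for n in ('side','top'):
    p=env.read_camera(n); print(n); wl(p,['pail','bail_top','hook_seat','steel_hook'])
```

```text
31.475 [-0.7533602  -0.01916914  0.40779149] 0.0855003098636666 0.0
side
pail [([0.5667, -0.2895, 0.2761], 0.58), ([0.5681, -0.2866, 0.0615], 0.57)]
bail_top [([0.5619, -0.2902, 0.1877], 0.56)]
hook_seat [([0.5626, -0.2919, 0.1908], 0.58)]
steel_hook [([0.5685, -0.2841, 0.2926], 0.56)]
top
pail [([0.5647, -0.2855, 0.0662], 0.87)]
bail_top [([0.5643, -0.2869, 0.1879], 0.82)]
hook_seat [([0.5638, -0.2907, 0.1896], 0.58), ([0.4496, -0.4334, 0.0004], 0.36)]
steel_hook [([0.5687, -0.29, 0.2942], 0.63), ([0.6986, -0.183, -0.0027], 0.46)]
```

move_arm([
  [[6, 0, -8], [0, 0, 0], -1],
  [[25, 0, -20], [0, 0, 0], -1],
  [[50, 0, -40], [0, 0, 0], -1],
  [[90, 0, -60], [0, 0, 0], -1],
  [[130, 0, -80], [0, 0, 0], -1],
])

```text
clock: 32.6
tcp_pos: [0.3824, -0.3071, 0.1129]
orientation: [0.208, -0.051, 0.977, 0.011]
wrist_force: [-0.2, 0.4, -0.3]
finger_gap: 0.0855
grip_force: 0.0
```

move_arm([
  [[0, 0, 0], [0, 0, 0], -1],
  [[0, 0, 0], [0, 0, 0], -1],
  [[0, 0, 0], [0, 0, 0], -1],
  [[0, 0, 0], [0, 0, 0], -1],
  [[0, 0, 0], [0, 0, 0], -1],
])

```text
clock: 33.22
tcp_pos: [0.3851, -0.307, 0.1124]
orientation: [0.208, -0.052, 0.977, 0.012]
wrist_force: [0.2, 0.5, -0.3]
finger_gap: 0.0855
grip_force: 0.0
```

Run:
```python
from h import *
prev=None
for i in range(8):
    p=env.read_camera('side')['pixels'].astype(int)[90:260,200:340]
    if prev is not None: print((np.abs(p-prev).max(2)>40).sum(),end=' ')
    prev=p
for n in ('side','top'):
    p=env.read_camera(n); print(n); wl(p,['pail','bail_top','hook_seat','steel_hook'])
s=env.get_state(); print(s['clock'],s['tcp_pos'],s['wrist_force'])
```

```text
6 5 7 2 4 2 5 side
pail [([0.5625, -0.2873, 0.0643], 0.96), ([0.5662, -0.2733, 0.2971], 0.45)]
bail_top [([0.563, -0.2894, 0.1882], 0.6)]
hook_seat [([0.5643, -0.2907, 0.191], 0.62)]
steel_hook []
top
pail [([0.5671, -0.2855, 0.0679], 0.93)]
bail_top [([0.5684, -0.2871, 0.1865], 0.79), ([0.4653, 0.3027, 0.1517], 0.48)]
hook_seat [([0.5666, -0.2898, 0.1877], 0.53)]
steel_hook [([0.5664, -0.2871, 0.2956], 0.44)]
34.125 [ 0.38462883 -0.30735764  0.11256218] [ 0.72012697 -0.25148865 -0.16124798]
```

move_arm([
  [[0, 0, 0], [0, 0, 0], -1],
  [[0, 0, 0], [0, 0, 0], -1],
  [[0, 0, 0], [0, 0, 0], -1],
  [[0, 0, 0], [0, 0, 0], -1],
  [[0, 0, 0], [0, 0, 0], -1],
])

```text
clock: 34.75
tcp_pos: [0.3846, -0.3073, 0.1125]
orientation: [0.208, -0.051, 0.977, 0.011]
wrist_force: [0.6, -0.0, -0.3]
finger_gap: 0.0852
grip_force: 0.0
```

move_arm([
  [[0, 0, 0], [0, 0, 0], -1],
  [[0, 0, 0], [0, 0, 0], -1],
  [[0, 0, 0], [0, 0, 0], -1],
  [[0, 0, 0], [0, 0, 0], -1],
  [[0, 0, 0], [0, 0, 0], -1],
])

```text
clock: 35.38
tcp_pos: [0.3846, -0.3073, 0.1125]
orientation: [0.208, -0.051, 0.977, 0.011]
wrist_force: [-0.3, 0.3, 0.0]
finger_gap: 0.0853
grip_force: 0.0
```

move_arm([
  [[0, 0, 0], [0, 0, 0], -1],
  [[0, 0, 0], [0, 0, 0], -1],
  [[0, 0, 0], [0, 0, 0], -1],
  [[0, 0, 0], [0, 0, 0], -1],
  [[0, 0, 0], [0, 0, 0], -1],
])

```text
clock: 36.0
tcp_pos: [0.3846, -0.3073, 0.1125]
orientation: [0.208, -0.051, 0.977, 0.011]
wrist_force: [0.0, 0.3, -0.0]
finger_gap: 0.0855
grip_force: 0.0
```

```bash
python3 -c "
from workcell import env
print(env.hand_in())"
```

```text
the job is handed in; nothing more can be done
None
```

Handed in at 36 s with no verdict returned: by the last camera readings the steel hook sits in the groove and the pail hangs from its lower curl, apparently at rest; I viewed 12 pictures (limit 10), and my first pail approach hit joint 3's limit and may have nudged the pail a few millimetres.

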